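Slide the tall trophy into its display stand and shut the bar

TASK

Slide the tall, narrow ball-topped trophy across the table into the open front of the low wooden display stand until its foot meets the back wall, pushing with the fingertips low on its round wooden foot so that it stays upright: do not grip or lift it, and do not touch its brass column. Then push the stand's hinged metal bar fully shut across the front, behind the trophy. Leave the other things on the table where they are.

Things in the scene. Friction and masses are not known exactly. Their poses are not given: they have to be found in the camera images.
- trophy: the tall trophy, about 0.7 kg, 258 mm tall in all: a round wooden foot 70 mm in diameter and 38 mm high (straight sides up to 34 mm), carrying a thin brass column. Loose, stands upright on the table. Origin at the centre of the foot's underside, z up. Pushed on the foot below about 25 mm it slides; pushed on the column it tips
- trophy_column: the brass part of the trophy, fixed on the foot: 38 mm wide for its first 10 mm, then a column 22 mm wide with a 36 mm wide collar 150 mm up, a 48 mm ball on top. Origin at its lower end, 38 mm above the table. Not to be touched
- stand: low wooden stand fixed to the table, open in front, no floor; walls 26 mm high, 16 thick. Origin on the table exactly where the centre of the trophy's foot is when fully home; x points to the back wall, y left, z up. Inner faces: back wall x = +35 mm, side walls y = +48 and -48 mm, running forward to x = -45 mm. Behind the back wall (x 51 to 101 mm) a ledge with a clear strip 36 mm high
- bar_hinge (a point): the upright hinge axis of the metal bar, at the front end of the stand's left wall (x = -51, y = +56 mm in the stand's frame), at the bar's mid-height, 18 mm above the table
- bar_end (a point): middle of the bar's free end, 117 mm from the hinge and 18 mm above the table. The bar is straight, 12 mm thick, from 6 to 30 mm above the table
- bar (a joint): angle of the bar, rad: 0 fully shut (a stop), lying straight across the stand's front from the hinge to the right wall; grows as it swings out: at 1.57 it sticks straight out forward (stand's -x), beyond that it turns on to the left, limit 2.3. Light (0.04 Nm friction), stays where left. Shut, its inner face is 10 mm clear of the foot of a fully home trophy
- water_bottle: clear round drinking-water bottle with a white cap, 62 mm wide, 200 mm tall; origin under its centre. Bystander, stands to the right of the stand
- drink_can: plain aluminium drink can, 66 mm wide, 115 mm tall; origin under its centre. Bystander, left of the stand
- mug: white mug, 80 mm wide, 95 mm tall; origin under its centre. Bystander
- small_cup: short steel prize cup, 68 mm wide, 120 mm tall; origin under its centre. Bystander
- tape_roll: roll lying flat, 90 mm outside, 48 mm tall; origin under its centre. Bystander
- marker: marker pen lying down, 130 mm long, 15 mm thick; origin below the middle of its grey barrel. Bystander

How it is judged (in metres and radians):
On the way, in this order (a step that is already met when the one before it is completed fails the run):
1. the trophy stands in the stand, its foot at the back wall, while the bar is still open (x of trophy in the frame of stand above -0.011 m and y of trophy in the frame of stand between -0.016 and 0.016 m and angle between trophy's own z axis and vertical below 0.06 rad and value of joint bar above 0.6 rad), for 0.2 s.
2. the bar is shut across the front (value of joint bar below 0.09 rad), for 0.2 s.
At the end, for the whole second after the job is handed in: the trophy stands upright (within 0.06 rad) and still on the table in the stand, its foot within 11 mm of the back wall and 16 mm of the middle, and the bar is within 0.09 rad of fully shut (x of trophy in the frame of stand above -0.011 m and y of trophy in the frame of stand between -0.016 and 0.016 m and angle between trophy's own z axis and vertical below 0.06 rad and height (world z) of trophy below 0.005 m and linear speed of trophy below 0.01 m/s and value of joint bar below 0.09 rad); the robot touches nothing.
It fails at once if the trophy rocks or tips (over 0.2 rad) (angle between trophy's own z axis and vertical above 0.2 rad).
It fails at once if the trophy is lifted off the table (height (world z) of trophy above 0.012 m).
It fails at once if the trophy's brass column is touched by the robot (over 1 N) (contact force between any of the fingers, the arm and trophy_column above 1 N).
It fails at once if another thing on the table is moved (over 30 mm) or knocked over (distance of any of water_bottle, drink_can, mug, small_cup, tape_roll, marker from where it was at the start of the episode above 0.03 m or angle between any of water_bottle, drink_can, mug, small_cup, tape_roll, marker's own z axis and vertical above 0.3 rad).
It also fails if it takes over 64 s, if anything falls off the work surface, if the arm or the gripper's body presses on something with over 40 N, if the wrist force passes 120 N, or if a joint passes its speed limit or range.

ROBOT

A 7-joint arm with a two-finger parallel gripper is mounted at the origin on the work surface. World frame = base frame: x ahead of the robot, y to its left, z up, the work surface at z = 0. Lengths are in m, angles in degrees, forces in N, time in s.
With the tool pointing down it reaches from about 0.425 to 1.025 m from the base axis. Payload 9.4 kg.
Tool frame: the origin (TCP) lies at the very end of the fingers, on their centre line; the grasp point (between the pads) lies 19 mm behind it; z points along the fingers, y is the direction in which the jaws open and shut (so a half turn about z gives the same grasp; the last joint's range is limited). The gripper opens to 85 mm and grips with 20 to 120 N. Pads are 22 mm wide; open, the fingers measure 114 mm over their backs; the gripper's body (76 mm by 85 mm) begins 54 mm behind the grasp point. The pads swing forward as they close: fully open they stand 13 mm farther back than shut.
Start: joints at [-78.134, 34.337, -0.143, 91.639, 0.103, 54.024, -4.572], TCP at [0.203, 0.696, 0.197] pointing down, gripper open.
Joint ranges: [-147.43, 147.43], [-19.82, 112.94], [-74.19, 73.91], [6.32, 146.72], [-59.91, 239.91], [6.04, 106.73], [-150.56, 150.56]. Speed limits (degrees/s): [127.2, 127.2, 172.46, 172.46, 180, 180, 180].

INTERFACE

Orientations are given as [roll, pitch, yaw] about the fixed x, y, z axes, in that order (R = Rz(yaw) Ry(pitch) Rx(roll)).
In Python, from station import manip, claw, kinematics, telemetry, eyes gives the robot as it stands. Calls block until the motion is done:
- manip.move_pose(position, orientation): joint-space move of the TCP to a pose.
- manip.move_l(position, ori=None, v=0.15): straight line of the TCP; ori=None keeps the orientation; v is the mean speed in m/s.
- manip.set_joints(angles): joint-space move.
- claw.set_gripper(opening, grasp_force=None): opening from 0.0 (shut) to 1.0 (fully open); grasp_force is the grip in N (None keeps the last); returns when the fingers have stopped.
- manip.wait(seconds).
- kinematics.inverse_kinematics(position, orientation): joint angles nearest the present ones, or None.
- telemetry.sense(): the state.
- eyes.grab_frame(name): name is "side" or "top" or "wrist"; returns a dict with "frame" (480x640x3 uint8, blue, green, red), "depth" (480x640 float32, m along the optical axis (not along the pixel's ray), 0 where there is no reading), "vfov" (degrees; the focal length in pixels is half the picture's height over the tangent of half this angle, whatever the lens; pixels are square), "cx", "cy" (the principal point, pixels), "rvec" (rotation vector, rad) and "tvec" (3), from world to camera coordinates, as OpenCV has them. Camera axes: x right, y down, z forward; pixel columns grow to the right and rows downward; lengths in m; the calibration is good to about 2 mm. The wrist camera is an equidistant fisheye: a pixel r from the principal point sees the ray r / f radians off the axis. A picture is of the moment at which its call begins.
A pose or a line that the arm cannot do raises manip.Unreachable and nothing moves.
- manip.finish_job(): hands the job in, once; it reports no verdict.
The state is a dict: "time_s": time; "qpos": joint angles; "joint_vel": joint speeds; "joint_efforts": joint torques, N m; "eef_pos": TCP position; "tcp_rot": TCP orientation; "force": force on the tool from outside, world axes, zero at the start; "wrist_torque": the same for the moment, N m; "gripper_width": opening from 0.0 (shut) to 1.0 (fully open).
Only numpy, scipy, OpenCV 4.12 (cv2) and the standard library are available. Lean on these libraries where they do the work, as an engineer would, in place of code of your own. Each camera call takes 0.05 s, during which the arm holds its last target.

## Working session

There is one attempt and no reset: what is moved stays moved. The work goes in short steps, each a Python script; the robot and the scene stay as the last script left them, time stands still between calls to the robot, and variables do not carry over. Pictures are saved under pics/ and viewed, and the job is handed in when it is done.

```bash
mkdir -p pics; ls
cat > h.py <<'E'
import numpy as np, cv2
from station import manip, claw, kinematics, telemetry, eyes
def grab(n,fn):
    d=eyes.grab_frame(n); cv2.imwrite('pics/'+fn+'.png',d['frame']); 
    np.savez('pics/'+fn+'.npz',**d); return d
def world(d):
    f=240/np.tan(np.radians(float(d['vfov']))/2)
    R=cv2.Rodrigues(np.array(d['rvec'],float))[0]; t=np.array(d['tvec'],float).reshape(3)
    v,u=np.mgrid[0:480,0:640]; z=d['depth']
    P=np.stack([(u-d['cx'])/f*z,(v-d['cy'])/f*z,z],-1)
    return (P-t)@R
E
python3 - <<'E'
from h import *
print(telemetry.sense())
for n in('top','side'):
    d=grab(n,n+'0'); R=cv2.Rodrigues(np.array(d['rvec'],float))[0]; print(n,d['vfov'],-R.T@np.array(d['tvec']).reshape(3),R[2])
E
```

```text
pics
{'time_s': 0.0, 'qpos': array([-78.134649  ,  34.38641105,  -0.14770927,  91.67971778,
         0.10371551,  54.02550163,  -4.5732756 ]), 'joint_vel': array([-0.01756384, -0.02550393, -0.05315769, -0.02057649, -0.02006565,
       -0.09671759,  0.01108167]), 'joint_efforts': array([-3.48491731e-04, -7.76458311e+01,  1.56450145e+00, -2.58004045e+01,
        1.23541692e-02,  8.80313659e-03,  1.97290632e-05]), 'eef_pos': array([0.20285129, 0.69549418, 0.19570019]), 'tcp_rot': array([-1.79908827e+02,  7.70956105e-03,  1.63744335e+02]), 'force': array([ 0.36974031,  0.10605111, -0.43316261]), 'wrist_torque': array([ 0.01665485,  0.02655058, -0.02600009]), 'gripper_width': 0.9971423786233523}
top 43.445500285793315 [0.51666925 0.00449039 1.37870758] [ 0.0678832   0.01322415 -0.99760563]
side 44.92767237593057 [0.43772942 1.0591479  0.83949581] [ 0.12314819 -0.79858651 -0.58914693]
```

View pics/top0.png

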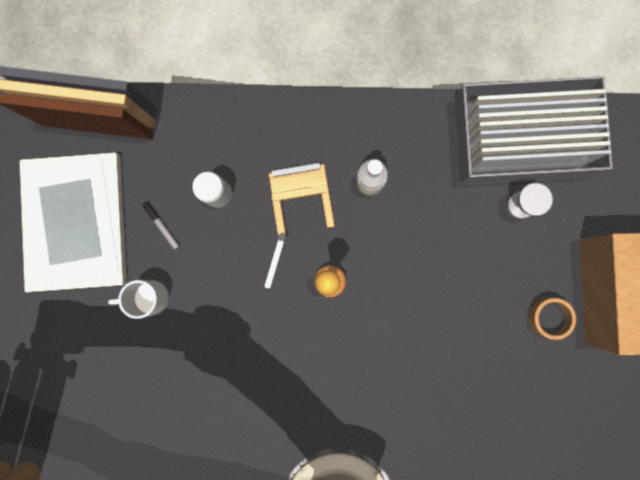

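View pics/side0.png

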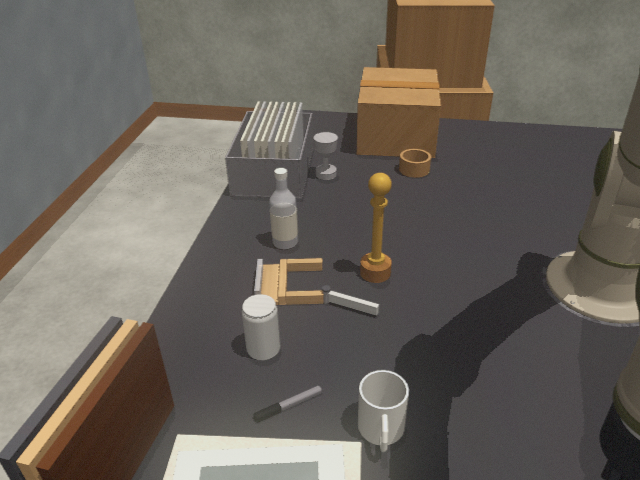

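The top view has the robot at the bottom, so up is +x and left is +y. The stand spans about (268–334, 165–237) and opens towards the robot. The trophy foot is at about (330,283). The bar runs from about (283,237) to (268,287), sticking out forward. Next I measure these.

```bash
cat > m.py <<'E'
import sys
from h import *
d=dict(np.load('pics/'+sys.argv[1]+'.npz')); P=world(d); x,y,z=P[...,0],P[...,1],P[...,2]
f=d['frame']; hsv=cv2.cvtColor(f,cv2.COLOR_BGR2HSV)
roi=(x>.4)&(x<1.0)&(y>-.25)&(y<.4)
print('table z',np.median(z[roi&(z<.02)]))
sat=hsv[...,1]>80
tr=roi&(z>.03)&(z<.3)
lab=cv2.connectedComponentsWithStats((roi&(z>.012)&(z<.3)).astype(np.uint8))
for i in range(1,lab[0]):
    m=lab[1]==i
    if m.sum()<15: continue
    print(i,m.sum(),'cent px',lab[3][i].round(),'xyz',P[m].mean(0).round(3),'zmax',z[m].max().round(3),'x',x[m].min().round(3),x[m].max().round(3),'y',y[m].min().round(3),y[m].max().round(3))
np.save('pics/lab.npy',lab[1])
E
python3 m.py top0
python3 - <<'E'
import numpy as np,cv2
f=cv2.imread('pics/top0.png')[150:310,170:400]
cv2.imwrite('pics/crop0.png',cv2.resize(f,None,fx=3.4,fy=3.4,interpolation=cv2.INTER_CUBIC))
E
```

```text
table z 0.0013777576699543893
1 580 cent px [460. 113.] xyz [ 0.877 -0.246  0.077] zmax 0.126 x 0.814 0.929 y -0.25 -0.241
9 849 cent px [371. 177.] xyz [ 0.72  -0.052  0.136] zmax 0.209 x 0.699 0.758 y -0.083 -0.023
10 2224 cent px [295. 201.] xyz [0.68  0.114 0.025] zmax 0.045 x 0.484 0.766 y 0.027 0.177
11 1001 cent px [211. 189.] xyz [0.691 0.288 0.1  ] zmax 0.123 x 0.663 0.728 y 0.262 0.326
15 62 cent px [173. 243.] xyz [0.578 0.39  0.015] zmax 0.021 x 0.567 0.594 y 0.378 0.4
16 762 cent px [329. 281.] xyz [0.503 0.028 0.177] zmax 0.263 x 0.468 0.535 y -0.003 0.066
20 62 cent px [161. 299.] xyz [0.453 0.399 0.058] zmax 0.098 x 0.445 0.464 y 0.397 0.4
```

View pics/crop0.png

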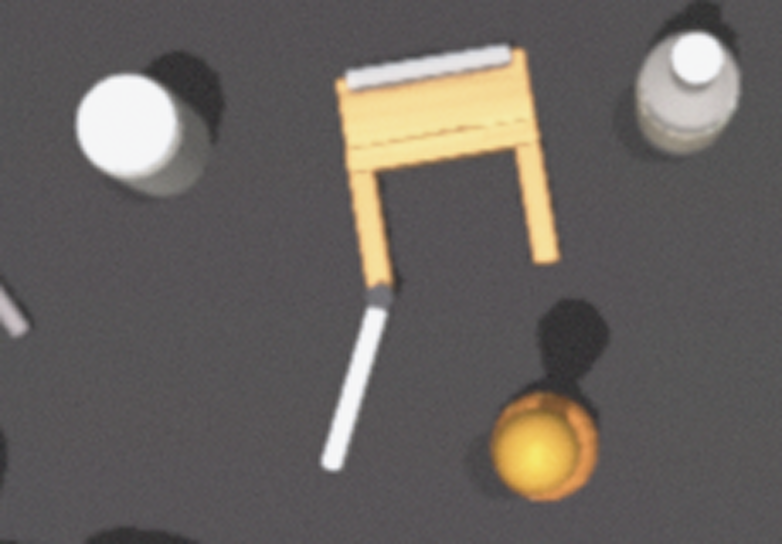

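```bash
cat > fit.py <<'E'
import sys
from h import *
from scipy.optimize import minimize, least_squares
def proj(d,p):
    f=240/np.tan(np.radians(float(d['vfov']))/2)
    K=np.array([[f,0,d['cx']],[0,f,d['cy']],[0,0,1]],float)
    return cv2.projectPoints(np.asarray(p,float).reshape(-1,3),np.array(d['rvec'],float),np.array(d['tvec'],float),K,None)[0].reshape(-1,2)
def fit_stand(d):
    P=world(d); hsv=cv2.cvtColor(d['frame'],cv2.COLOR_BGR2HSV)
    m=(hsv[...,1]>90)&(P[...,2]<.034)&(P[...,2]>.014)&(abs(P[...,0]-.68)<.12)&(abs(P[...,1]-.1)<.12)
    px=np.argwhere(m)[:,::-1]
    S=8; u0,v0=240,150; W,H=120,110
    tgt=cv2.resize(m[v0:v0+H,u0:u0+W].astype(np.uint8),None,fx=S,fy=S,interpolation=cv2.INTER_NEAREST)
    # U without ledge (strip of ledge is metal): back edge of wood fitted free
    def cost(q):
        c,s=np.cos(q[2]),np.sin(q[2]);b=q[3]
        pl=np.array([[-.045,.064],[b,.064],[b,-.064],[-.045,-.064],[-.045,-.048],[.035,-.048],[.035,.048],[-.045,.048]])
        w=np.c_[q[0]+c*pl[:,0]-s*pl[:,1],q[1]+s*pl[:,0]+c*pl[:,1],np.full(8,.026)]
        uv=proj(d,w)
        im=np.zeros((H*S,W*S),np.uint8); cv2.fillPoly(im,[np.round((uv-[u0,v0]+.5)*S).astype(int)],1)
        return 1-(im&tgt).sum()/(im|tgt).sum()
    best=None
    for y0 in(-.1,0.1,.2):
      r=minimize(cost,[.68,.09,y0,.09],method='Nelder-Mead',options=dict(initial_simplex=np.array([[.68,.09,y0,.09],[.70,.09,y0,.09],[.68,.11,y0,.09],[.68,.09,y0+.1,.09],[.68,.09,y0,.08]]),maxiter=600,xatol=1e-5,fatol=1e-6))
      if best is None or r.fun<best.fun: best=r
    return best
def fit_foot(d,lo=.026,hi=.046,guess=(.5,.03)):
    P=world(d); m=(P[...,2]>lo)&(P[...,2]<hi)&(np.hypot(P[...,0]-guess[0],P[...,1]-guess[1])<.06)
    p=P[m][:,:2]
    return p
if __name__=='__main__':
    d=dict(np.load('pics/top0.npz')); r=fit_stand(d); print(r.x,np.degrees(r.x[2]),r.fun)
    for n in('top0','side0'):
        d=dict(np.load('pics/%s.npz'%n));P=world(d)
        hsv=cv2.cvtColor(d['frame'],cv2.COLOR_BGR2HSV)
        m=(np.hypot(P[...,0]-.5,P[...,1]-.03)<.07)&(hsv[...,1]>90)
        for lo,hi in((.0,.036),(.036,.046),(.2,.27)):
            k=m&(P[...,2]>lo)&(P[...,2]<hi); p=P[k]
            if len(p)<5: continue
            c,rad=cv2.minEnclosingCircle(p[:,:2].astype(np.float32)); print(n,lo,hi,len(p),np.round(c,4),round(rad,4),p.mean(0).round(4))
            fixr=.035 if hi<.1 else None
    d=dict(np.load('pics/top0.npz'));P=world(d);hsv=cv2.cvtColor(d['frame'],cv2.COLOR_BGR2HSV)
    k=(P[...,2]>.02)&(P[...,2]<.04)&(hsv[...,1]<60)&(P[...,0]>.47)&(P[...,0]<.63)&(P[...,1]>.08)&(P[...,1]<.2)
    p=P[k][:,:2]; rect=cv2.minAreaRect(p.astype(np.float32)); print('bar',len(p),rect,cv2.boxPoints(rect))
E
python3 fit.py
```

```text
[0.65554912 0.0964727  0.18582396 0.07457757] 10.64692880400424 0.4734391753353022
top0 0.0 0.036 102 [0.5018 0.0313] 0.037 [0.505  0.0258 0.0247]
top0 0.036 0.046 191 [0.5013 0.0313] 0.0345 [0.5079 0.0205 0.0393]
top0 0.2 0.27 497 [0.5015 0.0312] 0.0241 [0.5017 0.0312 0.2514]
side0 0.0 0.036 460 [0.498  0.0164] 0.0548 [0.5002 0.0548 0.0211]
side0 0.036 0.046 217 [0.5015 0.0337] 0.0332 [0.5011 0.0412 0.039 ]
side0 0.2 0.27 473 [0.5021 0.035 ] 0.0238 [0.5011 0.0443 0.2382]
bar 314 ((0.5447652339935303, 0.1575213372707367), (0.017872393131256104, 0.12582576274871826), 73.9764175415039) [[0.48182994 0.16629836]
 [0.60276717 0.13156629]
 [0.6077005  0.14874431]
 [0.4867633  0.18347639]]
```

Run:
```python
from h import *
from fit import proj
d=dict(np.load('pics/top0.npz'));P=world(d);hsv=cv2.cvtColor(d['frame'],cv2.COLOR_BGR2HSV)
for v in(175,185,190,195,199,210,225,233): print(v,[(u,int(hsv[v,u,1]),round(float(P[v,u,2]),3)) for u in range(266,338,4)])
k=(hsv[...,1]>70)&(P[...,0]>.56)&(P[...,0]<.8)&(abs(P[...,1]-.1)<.09)
p=P[k]; print(k.sum(),np.percentile(p[:,2],[5,25,50,75,95]))
cv2.imwrite('pics/mask.png',cv2.resize(k[150:260,240:360].astype(np.uint8)*255,None,fx=5,fy=5))
# line fits for walls
pts=p[:,:2]; rect=cv2.minAreaRect(pts.astype(np.float32)); print(rect); print(cv2.boxPoints(rect))
```

```text
175 [(266, 9, 0.002), (270, 99, 0.015), (274, 19, 0.031), (278, 32, 0.035), (282, 65, 0.029), (286, 94, 0.019), (290, 111, 0.016), (294, 104, 0.01), (298, 104, 0.014), (302, 102, 0.014), (306, 102, 0.014), (310, 98, 0.011), (314, 98, 0.013), (318, 96, 0.012), (322, 100, 0.014), (326, 72, 0.001), (330, 9, -0.003), (334, 9, 0.004)]
185 [(266, 6, 0.002), (270, 94, -0.006), (274, 97, 0.013), (278, 91, 0.012), (282, 86, 0.019), (286, 85, 0.012), (290, 90, 0.011), (294, 87, 0.01), (298, 91, 0.014), (302, 90, 0.012), (306, 87, 0.014), (310, 87, 0.008), (314, 80, 0.017), (318, 87, 0.014), (322, 99, 0.012), (326, 104, 0.022), (330, 6, 0.001), (334, 0, -0.001)]
190 [(266, 3, 0.002), (270, 40, 0.002), (274, 85, 0.013), (278, 86, 0.013), (282, 85, 0.014), (286, 94, 0.014), (290, 103, 0.017), (294, 106, 0.026), (298, 92, 1.379), (302, 84, 0.025), (306, 86, 0.019), (310, 88, 0.03), (314, 95, 0.029), (318, 93, 0.029), (322, 92, 0.026), (326, 92, 0.027), (330, 3, -0.001), (334, 6, -0.004)]
195 [(266, 3, -0.0), (270, 14, 0.004), (274, 88, 0.032), (278, 85, 0.023), (282, 90, 0.028), (286, 91, 0.026), 
[... 1081 characters left out ...]
003), (314, 9, -0.001), (318, 12, 0.001), (322, 12, 0.006), (326, 90, 0.0), (330, 94, 0.024), (334, 100, -0.0)]
233 [(266, 12, 0.002), (270, 6, 0.001), (274, 9, 0.003), (278, 106, 0.027), (282, 81, 0.025), (286, 50, 0.004), (290, 12, 0.001), (294, 12, 0.0), (298, 9, 0.007), (302, 18, 0.001), (306, 9, 0.005), (310, 9, 0.004), (314, 9, 0.002), (318, 6, 0.003), (322, 15, -0.001), (326, 9, 0.004), (330, 9, 0.008), (334, 15, 0.003)]
2078 [0.00206978 0.01215424 0.01662083 0.02649726 0.030522  ]
((0.6863359808921814, 0.1028798446059227), (0.14990124106407166, 0.1351700872182846), 10.819266319274902)
[[0.6000312  0.15519442]
 [0.6254042  0.02242708]
 [0.77264076 0.05056527]
 [0.7472678  0.1833326 ]]
```

View pics/mask.png

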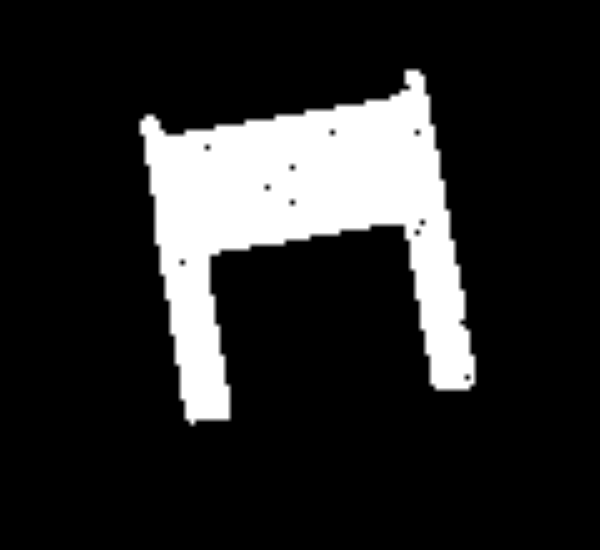

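```bash
cat > fit2.py <<'E'
from h import *
from fit import proj
from scipy.optimize import minimize
def fit_stand(d,n0=(.67,.1,.19,.085),th=55):
    P=world(d); hsv=cv2.cvtColor(d['frame'],cv2.COLOR_BGR2HSV)
    m=(hsv[...,1]>th)
    S=8; u0,v0=250,155; W,H=100,90
    k=np.zeros_like(m); k[v0:v0+H,u0:u0+W]=1; m=(m&k)
    tgt=cv2.resize(m[v0:v0+H,u0:u0+W].astype(np.uint8),None,fx=S,fy=S,interpolation=cv2.INTER_NEAREST)
    def render(q):
        c,s=np.cos(q[2]),np.sin(q[2]);b=q[3]
        def W3(a,z): a=np.array(a,float); return np.c_[q[0]+c*a[:,0]-s*a[:,1],q[1]+s*a[:,0]+c*a[:,1],np.full(len(a),z)]
        im=np.zeros((H*S,W*S),np.uint8)
        def box(x0,x1,y0,y1,z):
            a=[[x0,y0],[x1,y0],[x1,y1],[x0,y1]]
            uv=np.vstack([proj(d,W3(a,0)),proj(d,W3(a,z))])
            h=cv2.convexHull(np.round((uv-[u0,v0]+.5)*S).astype(np.int32)); cv2.fillPoly(im,[h],1)
        box(-.045,.051,.048,.064,.026); box(-.045,.051,-.064,-.048,.026); box(.035,.051,-.064,.064,.026); box(.051,b,-.064,.064,.012)
        return im
    def cost(q):
        im=render(q); return 1-(im&tgt).sum()/(im|tgt).sum()
    q=np.array(n0,float)
    for st in((.02,.02,.1,.01),(.004,.004,.03,.004),(.002,.002,.01,.002)):
        r=minimize(cost,q,method='Nelder-Mead',options=dict(initial_simplex=np.vstack([q,q+np.diag(st)]),maxiter=400,xatol=1e-5,fatol=1e-6)); q=r.x
    return r,render(q),tgt
if __name__=='__main__':
    d=dict(np.load('pics/top0.npz'))
    for th in(45,55,70):
        r,im,t=fit_stand(d,th=th); print(th,r.x.round(4),np.degrees(r.x[2]).round(2),r.fun)
    cv2.imwrite('pics/fit.png',np.dstack([im*255,t*255,t*0]))
    q=r.x;c,s=np.cos(q[2]),np.sin(q[2]);R=np.array([[c,-s],[s,c]])
    H=R@[-.051,.056]+q[:2];print('hinge',H,'trophy in stand',R.T@(np.array([.5015,.0315])-q[:2]))
    e=np.array([(.4818+.4868)/2,(.1663+.1835)/2]);print('end vec',e-H,np.linalg.norm(e-H),'in stand',R.T@(e-H))
E
python3 fit2.py
```

```text
45 [0.6573 0.0972 0.1891 0.0926] 10.83 0.11983166754339825
55 [0.6577 0.0968 0.1856 0.0915] 10.64 0.11149374266158829
70 [0.658  0.0969 0.1866 0.0908] 10.69 0.09663171555398253
hinge [0.59749264 0.14242119] trophy in stand [-0.16590123 -0.03519103]
end vec [-0.11319264  0.03247881] 0.1177601222165852 in stand [-0.10520401  0.0529109 ]
```

View pics/fit.png

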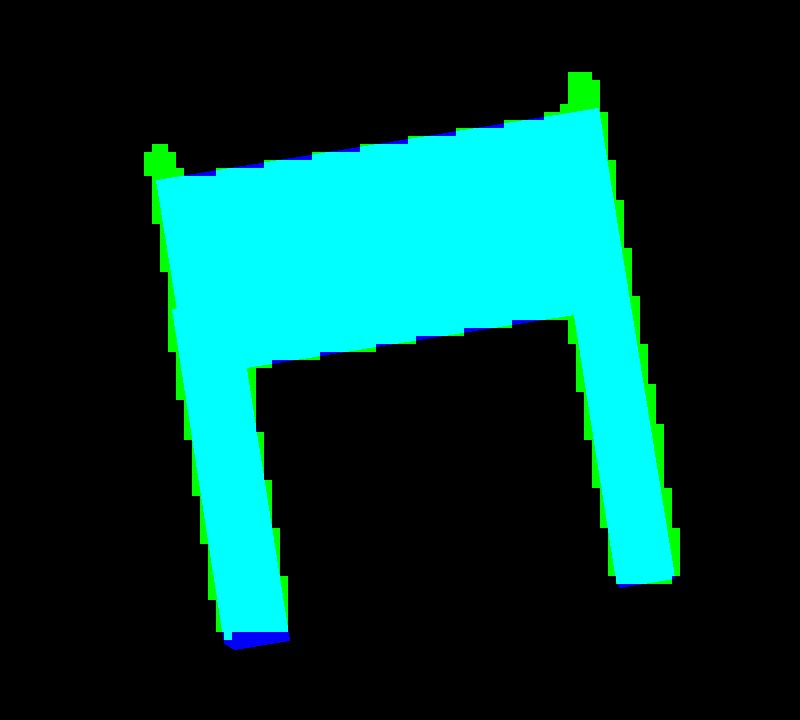

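```bash
cat >> h.py <<'E'
from scipy.spatial.transform import Rotation as Rn
SP=np.array([.6578,.0968]); SY=np.radians(10.7)
SR=np.array([[np.cos(SY),-np.sin(SY)],[np.sin(SY),np.cos(SY)]])
def s2w(x,y): return SR@np.array([x,y])+SP
def w2s(p): return SR.T@(np.asarray(p)[:2]-SP)
def ori(h,t,flip=False):
    h,t=np.radians(h),np.radians(t); u=np.array([np.cos(h),np.sin(h),0])
    z=np.sin(t)*u+np.array([0,0,-np.cos(t)]); y=np.array([-np.sin(h),np.cos(h),0])*(-1 if flip else 1); x=np.cross(y,z)
    return Rn.from_matrix(np.c_[x,y,z]).as_euler('xyz',degrees=True)
T0=np.array([.5015,.0315])
E
python3 - <<'E'
from h import *
g=s2w(0,.007); v=g-T0; hd=np.degrees(np.arctan2(v[1],v[0])); print(g,hd,np.linalg.norm(v))
u=v/np.linalg.norm(v)
for t in(15,20,25,30,35,40,45):
  for fl in(0,1):
    o=ori(hd,t,fl); r=[]
    for back,z in((.12,.35),(.12,.011),(.08,.011),(.04,.011),(-.12,.011)):
        p=np.r_[T0-u*back,z]; q=kinematics.inverse_kinematics(p,o); r.append(None if q is None else np.round(q).astype(int).tolist())
    print(t,fl,r)
E
```

```text
[0.65650033 0.10367829] 24.969765501658426 0.17098189650022447
15 0 [[-49, -13, 40, 129, 6, 47, 103], None, None, [30, 45, -52, 142, 109, 31, 0], [4, 40, -22, 125, 78, 11, 27]]
15 1 [[-61, -17, 47, 129, 13, 49, -86], None, None, [10, 37, -21, 144, 150, 16, 139], None]
20 0 [[-58, -20, 43, 132, 14, 44, 93], None, None, None, [24, 49, -52, 127, 100, 32, 11]]
20 1 [[-54, -18, 42, 132, 11, 43, -84], None, None, None, [-2, 39, -11, 129, 168, 7, 118]]
25 0 [[-44, -18, 36, 135, 5, 36, 105], None, None, None, [31, 56, -63, 131, 110, 42, 5]]
25 1 [[-47, -19, 37, 135, 7, 36, -78], None, None, None, [12, 43, -31, 132, 139, 20, 150]]
30 0 [[-42, -20, 35, 137, 3, 30, 108], None, None, None, [32, 57, -63, 134, 122, 44, -5]]
30 1 [[-40, -19, 34, 137, 1, 30, -70], None, None, None, [14, 45, -31, 135, 154, 27, 137]]
35 0 [[-23, -16, 26, 140, -22, 25, 137], None, None, None, [33, 60, -63, 137, 133, 48, -12]]
35 1 [[-32, -19, 31, 140, -12, 24, -55], None, None, None, [21, 50, -42, 138, 153, 38, 143]]
40 0 [[-28, -19, 31, 144, -29, 19, 145], None, None, None, [34, 63, -63, 140, 142, 54, -17]]
40 1 [[-18, -16, 26, 143, -41, 22, -22], None, None, None, [28, 57, -53, 141, 151, 49, 151]]
45 0 [None, None, None, None, [35, 67, -63, 143, 150, 60, -20]]
45 1 [None, None, None, None, [29, 61, -53, 143, 159, 57, 148]]
```

```bash
cat >> h.py <<'E'
def ori2(h,t,yw,flip=0):
    """lean t toward heading h (tool z), jaw axis rotated yw deg about tool z"""
    R=Rn.from_euler('xyz',ori(h,t,flip),degrees=True)*Rn.from_euler('z',yw,degrees=True)
    return R.as_euler('xyz',degrees=True)
E
python3 - <<'E'
from h import *
g=s2w(0,.007); v=g-T0; u=v/np.linalg.norm(v);hd=np.degrees(np.arctan2(v[1],v[0]))
for yw in(0,90,180,270):
 for t in(-5,0,5,10,15):
  o=ori2(hd,t,yw); r=[]
  for b in(.045,.055,.065,.075,.085,.095):
    ok=[kinematics.inverse_kinematics(np.r_[T0-u*b,z],o) is not None for z in(.010,.05,.12,.3)]
    r.append(''.join('01'[k] for k in ok))
  print(yw,t,r)
E
```

```text
0 -5 ['1111', '1111', '1111', '1111', '1111', '1111']
0 0 ['1111', '1111', '1111', '1111', '1111', '1111']
0 5 ['1111', '1111', '1111', '1111', '1111', '1111']
0 10 ['1111', '1111', '1111', '1111', '1111', '1111']
0 15 ['1111', '1111', '0111', '0111', '0011', '0011']
90 -5 ['1111', '1111', '1111', '1111', '1111', '1111']
90 0 ['1111', '1111', '1111', '1111', '1111', '1111']
90 5 ['1111', '1111', '1111', '1111', '1111', '1111']
90 10 ['1111', '1111', '1111', '1111', '1111', '1111']
90 15 ['1111', '1111', '0111', '0111', '0011', '0011']
180 -5 ['1111', '1111', '1111', '1111', '1111', '1111']
180 0 ['1111', '1111', '1111', '1111', '1111', '1111']
180 5 ['1111', '1111', '0111', '0111', '0111', '0111']
180 10 ['1011', '1011', '1011', '1011', '1011', '1111']
180 15 ['1111', '1111', '0111', '0111', '0011', '0011']
270 -5 ['1111', '1111', '1111', '1111', '1111', '1111']
270 0 ['1111', '1111', '1111', '1111', '1111', '1111']
270 5 ['1111', '1111', '1111', '1111', '1111', '1111']
270 10 ['1111', '1111', '1111', '1110', '1110', '1110']
270 15 ['1111', '1111', '1110', '0110', '0011', '0011']
```

Run:
```python
from h import *
g=s2w(0,.007); v=g-T0; u=v/np.linalg.norm(v);hd=np.degrees(np.arctan2(v[1],v[0]))
o=ori2(hd,15,0)
s=telemetry.sense()
manip.move_l([s['eef_pos'][0],s['eef_pos'][1],.38],v=.3)
claw.set_gripper(20/85)
for fl,yw in((0,0),):
    print(np.round(telemetry.sense()['qpos']), [np.round(kinematics.inverse_kinematics(np.r_[T0-u*b,z],ori2(hd,15,y))) for b,z in((.1,.38),(.057,.011)) for y in(0,180)])
```

```text
[-79.  27.   1.  78.  -0.  75.  -4.] [array([-57., -15.,  44., 125.,   9.,  52.,  97.]), array([-59., -15.,  45., 125.,  10.,  52., -84.]), array([ 30.,  45., -52., 144., 112.,  31.,  -3.]), array([ 11.,  37., -21., 146., 154.,  17., 136.])]
```

Run:
```python
from h import *
q=telemetry.sense()['qpos'].copy(); print(telemetry.sense()['eef_pos'])
q[0]+=10; manip.set_joints(q.tolist()); print(telemetry.sense()['eef_pos'],telemetry.sense()['gripper_width'])
g=s2w(0,.007); v=g-T0; u=v/np.linalg.norm(v);hd=np.degrees(np.arctan2(v[1],v[0]))
```

```text
[0.20290034 0.69555911 0.37994304]
[0.32180978 0.64917736 0.38006629] 0.23693017537256106
```

Run:
```python
from h import *
q=telemetry.sense()['qpos'].copy()
q[0]=-3; manip.set_joints(q.tolist()); s=telemetry.sense(); print(s['eef_pos'],s['tcp_rot'],s['time_s'])
g=s2w(0,.007); v=g-T0; u=v/np.linalg.norm(v);hd=np.degrees(np.arctan2(v[1],v[0]))
for t in(10,12,15):
 for y in(0,180):
  for b,z in((.1,.38),(.095,.12),(.057,.011),(.044,.011),(-.13,.011)):
    k=kinematics.inverse_kinematics(np.r_[T0-u*b,z],ori2(hd,t,y)); print(t,y,b,z,None if k is None else np.round(k))
```

```text
[ 0.72423469 -0.02174638  0.38004007] [ 1.79993944e+02 -3.77514983e-02  8.82643640e+01] 4.8333
10 0 0.1 0.38 [ 16.  -3. -18. 119.  -6.  55. 116.]
10 0 0.095 0.12 [ 13.  20. -21. 141.  20.  11.  89.]
10 0 0.057 0.011 [ 35.  49. -63. 140.  92.  40.  15.]
10 0 0.044 0.011 [ 27.  44. -50. 139.  94.  29.  13.]
10 0 -0.13 0.011 [ -3.  40. -13. 120.  30.  13.  74.]
10 180 0.1 0.38 [-10.  -5.   7. 120.  -4.  55. -67.]
10 180 0.095 0.12 [ -3.  19.  -0. 142. -21.  10. -49.]
10 180 0.057 0.011 [  2.  36. -11. 142. 157.   8. 132.]
10 180 0.044 0.011 [  1.  36. -11. 141. 151.   6. 137.]
10 180 -0.13 0.011 [-13.  40.   2. 121. -19.  11. -58.]
12 0 0.1 0.38 [ 15.  -4. -16. 120.  -8.  53. 118.]
12 0 0.095 0.12 [ 13.  20. -21. 142.  21.   8.  89.]
12 0 0.057 0.011 [ 35.  50. -63. 142.  97.  40.  11.]
12 0 0.044 0.011 [ 35.  50. -63. 140.  95.  40.  12.]
12 0 -0.13 0.011 [ -4.  40. -11. 122.  31.   9.  73.]
12 180 0.1 0.38 [ -9.  -5.   6. 121.  -5.  53. -65.]
12 180 0.095 0.12 [  1.  19.  -4. 143. -24.   7. -44.]
12 180 0.057 0.011 [ 10.  37. -21. 143. 139.  13. 150.]
12 180 0.044 0.011 [  2.  36. -11. 142. 165.  10. 124.]
12 180 -0.13 0.011 [-11.  39.  -0. 122. -21.   7. -56.]
15 0 0.1 0.38 [ 14.  -6. -13. 122. -10.  50. 121.]
15 0 0.095 0.12 [ 24.  21. -34. 144.  62.   8.  48.]
15 0 0.057 0.011 [ 36.  50. -62. 144. 104.  40.   4.]
15 0 0.044 0.011 [ 35.  50. -63. 142. 103.  40.   6.]
15 0 -0.13 0.011 [  4.  41. -22. 123.  74.  11.  31.]
15 180 0.1 0.38 [ -7.  -7.   5. 123.  -7.  50. -63.]
15 180 0.095 0.12 [  24.   21.  -34.  144.   62.    8. -132.]
15 180 0.057 0.011 [ 11.  37. -21. 146. 154.  17. 136.]
15 180 0.044 0.011 [ 10.  37. -21. 144. 151.  16. 139.]
15 180 -0.13 0.011 [  -0.   40.  -16.  124.   68.    7. -143.]
```

```bash
cat >> h.py <<'E'
def ori3(hd,az,t,flip=0):
    """tool z leans t toward azimuth hd+az; tool x (front face) along heading hd"""
    a,t,h=np.radians(hd+az),np.radians(t),np.radians(hd)
    z=np.array([np.sin(t)*np.cos(a),np.sin(t)*np.sin(a),-np.cos(t)]); x=np.array([np.cos(h),np.sin(h),0])*(-1 if flip else 1)
    x=x-z*(x@z); x/=np.linalg.norm(x); y=np.cross(z,x)
    return Rn.from_matrix(np.c_[x,y,z]).as_euler('xyz',degrees=True)
g_=s2w(0,.007); V=g_-T0; U=V/np.linalg.norm(V);HD=np.degrees(np.arctan2(V[1],V[0]))
E
python3 - <<'E'
from h import *
print(ori3(HD,0,15),ori2(HD,15,0),ori3(HD,0,15,1),ori2(HD,15,180))
for az in(-80,-60,-40,40,60,80):
 for t in(20,28):
  for fl in(0,1):
   r=[]
   for b,z in((.1,.38),(.095,.12),(.057,.011),(-.13,.011)):
    k=kinematics.inverse_kinematics(np.r_[T0-U*b,z],ori3(HD,az,t,fl)); r.append(None if k is None else np.round(k).astype(int).tolist())
   print(az,t,fl,r)
E
```

```text
[180.        -15.         24.9697655] [ 180.          15.        -155.0302345] [ 180.          15.        -155.0302345] [-180.         -15.          24.9697655]
-80 20 0 [[-25, -4, 1, 122, 23, 60, -100], [-47, 25, 33, 145, 37, 10, -119], [-37, 40, 19, 144, 135, 10, 138], [-41, 45, 25, 120, 10, 14, -97]]
-80 20 1 [[-2, -3, -21, 121, 22, 59, 82], [-18, 21, -8, 143, 63, 25, 30], [-14, 38, -14, 142, 96, 29, -6], [-23, 42, -3, 119, 55, 26, 40]]
-80 28 0 [[-26, -4, -6, 125, 32, 61, -112], None, [-43, 44, 19, 146, 125, 18, 140], [-49, 48, 32, 122, 24, 12, -115]]
-80 28 1 [[-9, -3, -21, 124, 31, 60, 69], [-27, 24, -7, 146, 75, 32, 11], [-33, 42, 3, 145, 108, 27, -24], [-30, 43, 1, 121, 66, 30, 25]]
-60 20 0 [[-20, -7, -1, 125, 21, 53, -96], None, None, [-34, 42, 16, 125, 58, 7, -143]]
-60 20 1 [[0, -6, -18, 124, 18, 51, 88], None, [4, 42, -38, 146, 106, 43, -14], [-31, 41, 12, 125, 66, 10, 29]]
-60 28 0 [[-17, -8, -10, 129, 31, 50, -107], None, None, [-55, 52, 45, 130, 236, 11, 33]]
-60 28 1 [[-8, -8, -17, 129, 29, 49, 75], None, None, [-36, 43, 13, 128, 104, 16, -12]]
-40 20 0 [[-15, -9, -1
[... 1296 characters left out ...]
-25]]
60 28 1 [[34, 6, -19, 116, -28, 67, 140], [46, 32, -42, 133, -17, 25, 137], [40, 46, -39, 133, -3, 11, 125], [28, 51, -41, 113, 7, 22, 106]]
80 20 0 [[0, 6, 11, 112, -20, 72, -47], [8, 26, 1, 130, -33, 37, -28], [12, 39, -8, 130, -37, 23, -25], [0, 44, -3, 109, -31, 35, -41]]
80 20 1 [[31, 7, -24, 111, -16, 71, 128], [33, 29, -33, 129, -7, 33, 123], [28, 42, -32, 129, 5, 20, 112], [19, 48, -34, 108, 9, 33, 101]]
80 28 0 [[5, 9, 10, 112, -26, 76, -40], [13, 29, 1, 128, -37, 44, -20], [17, 42, -8, 127, -42, 31, -16], [5, 47, -5, 107, -36, 41, -34]]
80 28 1 [[35, 11, -25, 110, -22, 74, 133], [39, 33, -36, 126, -12, 37, 130], [35, 46, -35, 126, -4, 25, 124], [26, 52, -39, 106, 4, 36, 108]]
```

Run:
```python
from h import *
o=ori3(HD,60,28)
try:
    manip.move_pose(np.r_[T0-U*.1,.38].tolist(),o.tolist())
    manip.move_l(np.r_[T0-U*.09,.12].tolist(),v=.2)
    manip.move_l(np.r_[T0-U*.065,.017].tolist(),v=.1)
except manip.Unreachable as e: print('unreach',e)
s=telemetry.sense(); print(s['eef_pos'],s['tcp_rot'],o,s['qpos'].round(1),s['time_s'],s['force'])
grab('side','side1');grab('top','top1');grab('wrist','wrist1')
a=cv2.imread('pics/side1.png')[130:330,260:500]; cv2.imwrite('pics/c1.png',cv2.resize(a,None,fx=3.2,fy=3,interpolation=cv2.INTER_CUBIC))
```

```text
[0.44256819 0.00405406 0.0172502 ] [-154.66545782  -12.31892479   19.20933814] [-154.6526314   -12.31093419   19.20228591] [ 26.5  41.  -18.  134.1 -58.7  18.9   2.1] 8.6917 [-0.4095485   0.09719495  0.02515367]
```

View pics/c1.png

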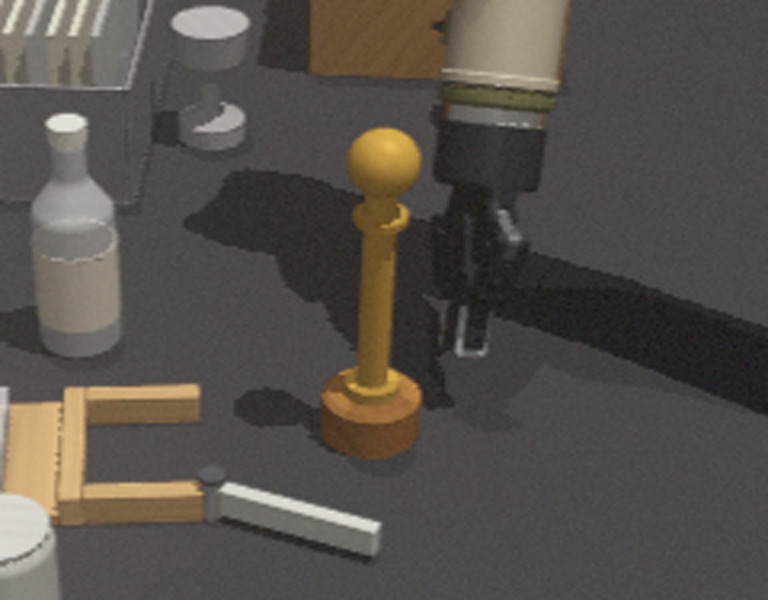

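View pics/wrist1.png

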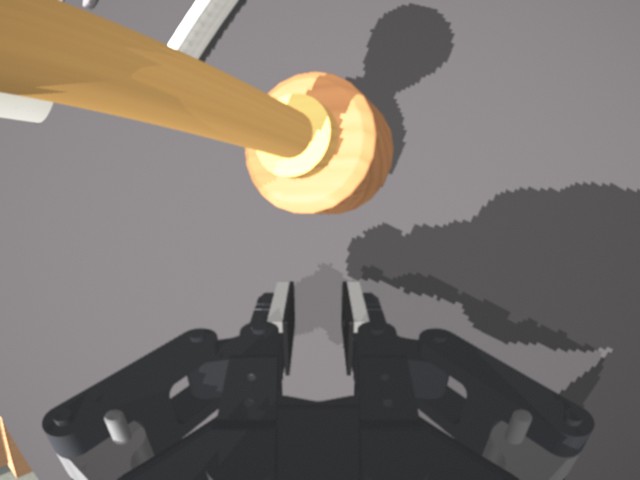

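View pics/top1.png

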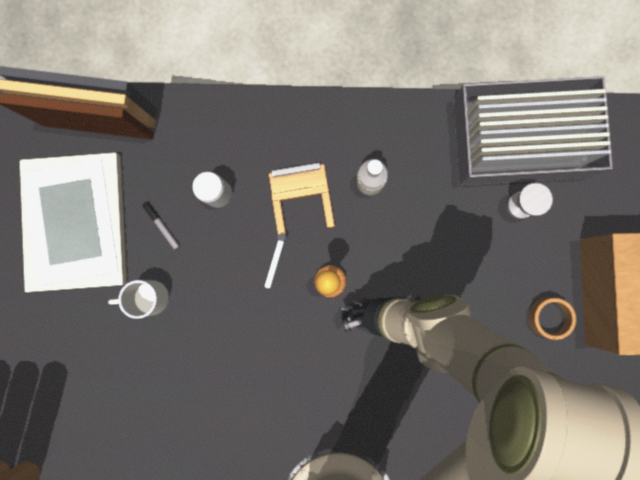

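The top view shows the arm leaning to the right, with the fingertips near (352,318) and the foot at (330,282). In the wrist view the foot sits at (320,143), ahead of the two tips at (282,300) and (352,300), roughly centred between them. I'll check whether the camera mount could hit the column.

Run:
```python
from h import *
d=dict(np.load('pics/wrist1.npz')); R=cv2.Rodrigues(d['rvec'].astype(float))[0]; c=-R.T@d['tvec'].reshape(3).astype(float)
s=telemetry.sense(); Rt=Rn.from_euler('xyz',s['tcp_rot'],degrees=True).as_matrix()
print('cam world',c,'in tool',Rt.T@(c-s['eef_pos']), 'axis',R[2])
print('cam rel trophy along heading/lat',(c[:2]-T0)@U,(c[:2]-T0)@[-U[1],U[0]])
```

```text
cam world [ 0.5008752  -0.05701759  0.1876839 ] in tool [ 0.07037426  0.0015318  -0.17646886] axis [-0.21601802  0.35918861 -0.90792057]
cam rel trophy along heading/lat -0.03793321254829793 -0.07998016171429718
```

```bash
cat > loc.py <<'E'
from h import *
def ball(d,guess):
    P=world(d);hsv=cv2.cvtColor(d['frame'],cv2.COLOR_BGR2HSV)
    m=(np.hypot(P[...,0]-guess[0],P[...,1]-guess[1])<.06)&(hsv[...,1]>90)
    out=[]
    for lo,hi in((.2,.29),(.03,.046)):
        p=P[m&(P[...,2]>lo)&(P[...,2]<hi)]
        if len(p)<20: out.append(None); continue
        c,r=cv2.minEnclosingCircle(p[:,:2].astype(np.float32)); out.append((np.round(c,4).tolist(),round(r,4),len(p)))
    return out
E
python3 - <<'E'
from loc import *
for b in(.046,.035,.02):
    manip.move_l(np.r_[T0-U*b,.017].tolist(),v=.05); s=telemetry.sense(); print(b,s['force'].round(2),s['eef_pos'].round(4))
d=grab('top','top2'); print(ball(d,T0+U*.02)); grab('wrist','wrist2'); print(telemetry.sense()['time_s'])
E
```

```text
0.046 [ 0.01 -1.04 -0.51] [0.4598 0.0123 0.017 ]
0.035 [ 0.12 -0.66 -0.65] [0.4701 0.0169 0.017 ]
0.02 [-0.04  0.4  -0.36] [0.4835 0.0233 0.017 ]
[([0.5015, 0.0311], 0.024, 501), ([0.5016, 0.0317], 0.0348, 219)]
10.2917
```

View pics/wrist2.png

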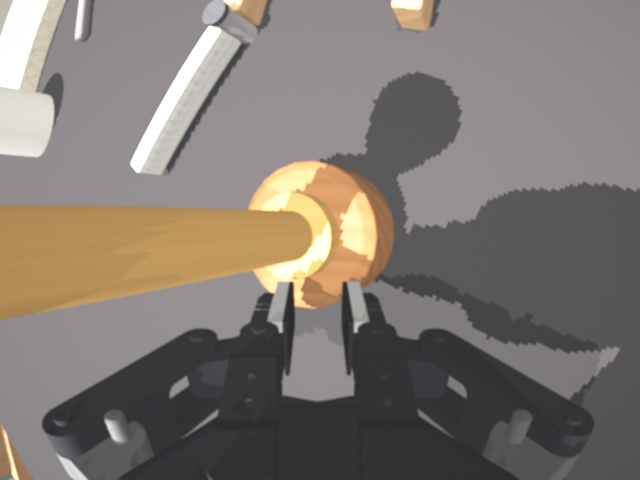

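Run:
```python
from h import *
d=grab('side','side2')
a=d['frame'][180:300,330:450]; cv2.imwrite('pics/c2.png',cv2.resize(a,None,fx=5,fy=5,interpolation=cv2.INTER_CUBIC))
P=world(d)
for v in range(225,290,4): print(v,[tuple((P[v,u]*1000).round().astype(int)) for u in range(380,420,6)])
```

```text
225 [(np.int64(495), np.int64(39), np.int64(138)), (np.int64(484), np.int64(1), np.int64(114)), (np.int64(471), np.int64(19), np.int64(127)), (np.int64(458), np.int64(15), np.int64(126)), (np.int64(446), np.int64(-171), np.int64(0)), (np.int64(431), np.int64(-174), np.int64(0)), (np.int64(416), np.int64(-177), np.int64(-1))]
229 [(np.int64(495), np.int64(41), np.int64(129)), (np.int64(484), np.int64(2), np.int64(103)), (np.int64(470), np.int64(22), np.int64(119)), (np.int64(457), np.int64(12), np.int64(113)), (np.int64(445), np.int64(-155), np.int64(-1)), (np.int64(430), np.int64(-157), np.int64(-1)), (np.int64(416), np.int64(-155), np.int64(2))]
233 [(np.int64(494), np.int64(40), np.int64(118)), (np.int64(483), np.int64(12), np.int64(100)), (np.int64(470), np.int64(16), np.int64(104)), (np.int64(457), np.int64(16), np.int64(105)), (np.int64(444), np.int64(-136), np.int64(0)), (np.int64(430), np.int64(-138), np.int64(0)), (np.int64(415), np.int64(-145), np.int64(-3))]
237 [(np.int64(494), np.int64(34), np.int64(103)), (np.int64(482), np.int64(8), np.int64(86)), (np.int64(469), np.int
[... 3665 characters left out ...]
(47), np.int64(-1)), (np.int64(408), np.int64(44), np.int64(-2))]
285 [(np.int64(486), np.int64(72), np.int64(0)), (np.int64(473), np.int64(68), np.int64(-2)), (np.int64(460), np.int64(71), np.int64(2)), (np.int64(447), np.int64(64), np.int64(-2)), (np.int64(434), np.int64(62), np.int64(-2)), (np.int64(421), np.int64(63), np.int64(0)), (np.int64(407), np.int64(59), np.int64(-1))]
289 [(np.int64(485), np.int64(85), np.int64(-1)), (np.int64(472), np.int64(84), np.int64(1)), (np.int64(459), np.int64(80), np.int64(-2)), (np.int64(446), np.int64(82), np.int64(2)), (np.int64(433), np.int64(76), np.int64(-2)), (np.int64(420), np.int64(73), np.int64(-3)), (np.int64(407), np.int64(72), np.int64(-2))]
```

View pics/c2.png

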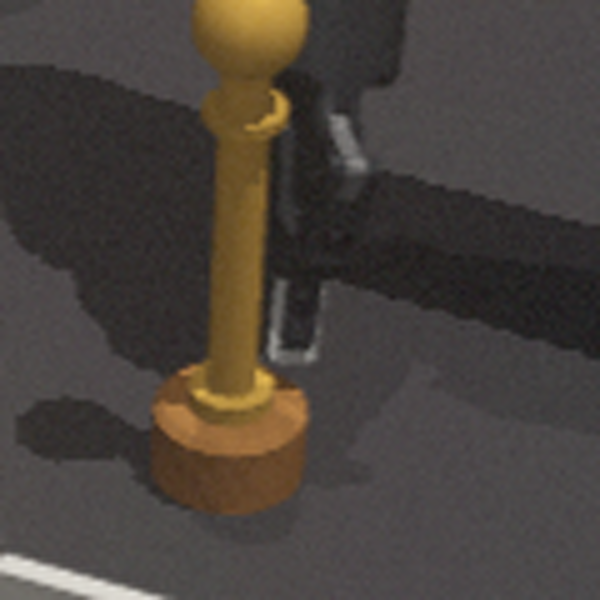

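The picture shows the tips near (390,251), about 39 mm up. They are hovering over the foot's rim rather than against it. I'll back off, shut the fingers and measure the real tip height.

Run:
```python
from loc import *
manip.move_l(np.r_[T0-U*.075,.017].tolist(),v=.1)
d=grab('side','side3')
claw.set_gripper(0.0)
e=grab('side','side4')
print(telemetry.sense()['eef_pos'],ball(grab('top','top4'),T0),telemetry.sense()['time_s'])
a=[cv2.resize(k['frame'][210:300,380:440],None,fx=6,fy=6,interpolation=cv2.INTER_CUBIC) for k in(d,e)]
cv2.imwrite('pics/c4.png',np.hstack(a))
from fit import proj
s=telemetry.sense();print(proj(e,s['eef_pos']))
```

```text
[4.33643094e-01 4.27051919e-06 1.69903917e-02] [([0.5015, 0.0314], 0.024, 499), ([0.5013, 0.0314], 0.0348, 263)] 11.525
[[406.08851968 261.24031225]]
```

View pics/c4.png

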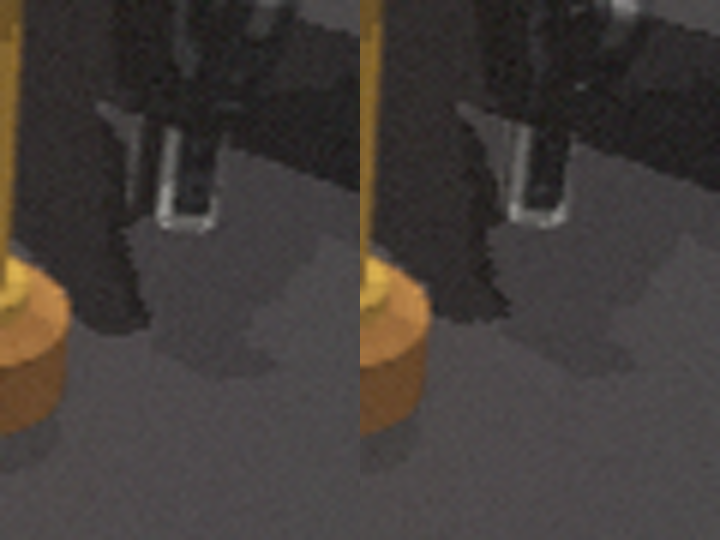

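Run:
```python
from h import *
d=dict(np.load('pics/side4.npz'));P=world(d)
for v in range(238,266,2): print(v,[tuple(int(k) for k in (P[v,u]*1000).round()) for u in range(402,418,3)])
d=dict(np.load('pics/wrist1.npz'))
# tips in wrist image: depth, fisheye
f=240/np.tan(np.radians(float(d['vfov']))/2);R=cv2.Rodrigues(d['rvec'].astype(float))[0];t=d['tvec'].reshape(3)
print(f,d['cx'],d['cy'],d['vfov'])
for (u,v) in((282,288),(282,300),(353,288),(353,300),(290,310),(320,150)):
    a=np.array([u-d['cx'],v-d['cy']]);r=np.linalg.norm(a);th=r/f; z=d['depth'][v,u]; c=np.r_[a/r*np.tan(th),1]*z; print(u,v,z,R.T@(c-t))
```

```text
238 [(448, -113, 1), (441, -18, 69), (434, -18, 70), (427, -14, 73), (420, -25, 67), (412, -119, 0)]
240 [(448, -103, 2), (440, -13, 67), (434, -7, 72), (427, -13, 69), (420, -23, 62), (411, -111, -1)]
242 [(447, -96, 1), (440, -14, 61), (433, -9, 65), (426, -15, 61), (418, -101, 0), (411, -105, -2)]
244 [(447, -89, -1), (439, -9, 59), (433, -7, 61), (426, -7, 62), (418, -98, -4), (411, -94, 0)]
246 [(446, -83, -2), (439, -10, 53), (432, -11, 53), (426, -13, 52), (418, -84, 0), (410, -88, -1)]
248 [(446, -72, 0), (439, -74, 0), (432, -73, 1), (424, -72, 2), (417, -77, -1), (410, -74, 3)]
250 [(445, -65, 0), (438, -65, 0), (431, -67, 0), (424, -67, 0), (417, -68, 1), (410, -70, -1)]
252 [(445, -57, -1), (438, -59, -1), (431, -61, -2), (424, -62, -2), (417, -63, -2), (410, -60, 1)]
254 [(445, -48, 0), (438, -52, -2), (430, -51, 0), (423, -50, 1), (416, -53, 0), (409, -53, 1)]
256 [(444, -43, -2), (437, -39, 2), (430, -43, 0), (423, -42, 1), (416, -43, 1), (409, -43, 2)]
258 [(444, -34, -1), (437, -38, -3), (430, -38, -2), (423, -35, 1), (416, -37, 0), (409, -36, 2)]
260 [(443, -26, -1), (436, -27, -1), (429, -25, 2), (422, -25, 3), (415, -30, -1), (408, -33, -2)]
262 [(443, -19, -1), (436, -22, -3), (429, -20, 0), (422, -19, 2), (415, -20, 2), (408, -27, -3)]
264 [(442, -11, 0), (435, -14, -2), (429, -11, 1), (422, -12, 1), (415, -16, -2), (408, -17, -1)]
371.64829954431775 317.70691605961395 235.04250367016476 65.70646984690485
282 288 0.14367734 [ 0.44592516 -0.002987    0.06388456]
282 300 0.13351232 [ 0.44581258 -0.00871687  0.07284045]
353 288 0.14229248 [ 0.45698525 -0.02612667  0.05362394]
353 300 0.13278545 [ 0.45597367 -0.03016072  0.0627399 ]
290 310 0.13047425 [ 0.44490146 -0.0137286   0.07442069]
320 150 0.15343681 [0.50018793 0.01296583 0.04653598]
```

Both cameras agree that the real fingertips end about 34 mm behind the reported TCP along the tool axis. I'll lower in small steps, watching the force, and check by camera.

Run:
```python
from loc import *
claw.set_gripper(20/85)
b=T0-U*.085
for z in(.005,-.003,-.009,-.013):
    try: manip.move_l(np.r_[b,z].tolist(),v=.05)
    except manip.Unreachable as e: print('unr',z); break
    s=telemetry.sense(); print(z,s['eef_pos'].round(4),s['force'].round(2))
    if abs(s['force'][2])>4: break
d=grab('side','side5');P=world(d)
m=(P[...,2]>.008)&(P[...,2]<.06)&(np.hypot(P[...,0]-b[0],P[...,1]-b[1])<.05)
p=P[m]; i=np.argsort(p[:,2])[:12]; print(p[i].round(3))
cv2.imwrite('pics/c5.png',cv2.resize(d['frame'][190:300,340:450],None,fx=5,fy=5,interpolation=cv2.INTER_CUBIC))
w=grab('wrist','wrist5'); print(telemetry.sense()['time_s'])
```

```text
0.005 [ 0.4243 -0.0044  0.0049] [-0.05 -0.04 -0.23]
-0.003 [ 0.4244 -0.0042 -0.0031] [-0.89 -0.1   0.07]
-0.009 [ 0.4244 -0.0043 -0.009 ] [ 0.09  0.37 -0.48]
-0.013 [ 0.4244 -0.0043 -0.0131] [-0.38 -0.21 -0.37]
[[ 0.433 -0.032  0.011]
 [ 0.435 -0.031  0.012]
 [ 0.431 -0.035  0.015]
 [ 0.433 -0.033  0.016]
 [ 0.438 -0.032  0.016]
 [ 0.431 -0.028  0.017]
 [ 0.435 -0.031  0.017]
 [ 0.43  -0.024  0.017]
 [ 0.435 -0.027  0.017]
 [ 0.438 -0.026  0.018]
 [ 0.44  -0.033  0.018]
 [ 0.44  -0.029  0.018]]
13.2417
```

View pics/c5.png

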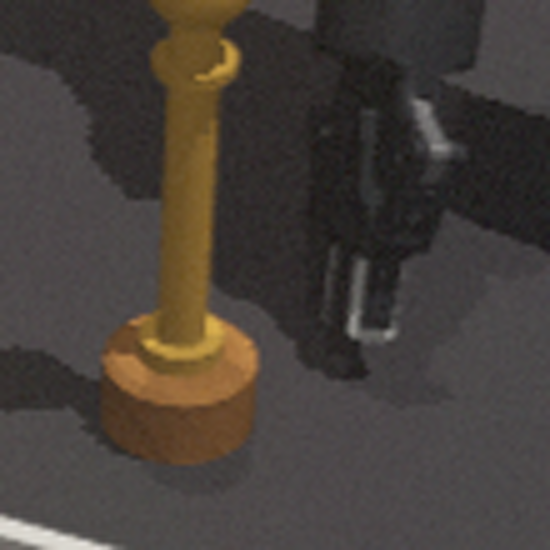

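Run:
```python
from loc import *
b=T0-U*.085
f0=telemetry.sense()['force']
z=-.013
while z>-.030:
    z-=.0015
    manip.move_l(np.r_[b,z].tolist(),v=.03); s=telemetry.sense(); df=s['force']-f0; print(round(z,4),s['eef_pos'][2].round(4),df.round(1))
    if np.linalg.norm(df)>4: break
manip.move_l(np.r_[b,z+.004].tolist(),v=.03); print(telemetry.sense()['time_s'])
w=grab('wrist','wrist6')
```

```text
-0.0145 -0.0145 [-1.7 -1.2  0.6]
-0.016 -0.0161 [-0.6 -0.3  0.3]
-0.0175 -0.0176 [-0.9 -1.3 -0.9]
-0.019 -0.0191 [-1.8 -0.4  1.6]
-0.0205 -0.0206 [-0.8 -0.7  1.2]
-0.022 -0.022 [-1.9  0.5  0.9]
-0.0235 -0.0231 [-0.9 -3.3 10.2]
15.275
```

View pics/wrist6.png

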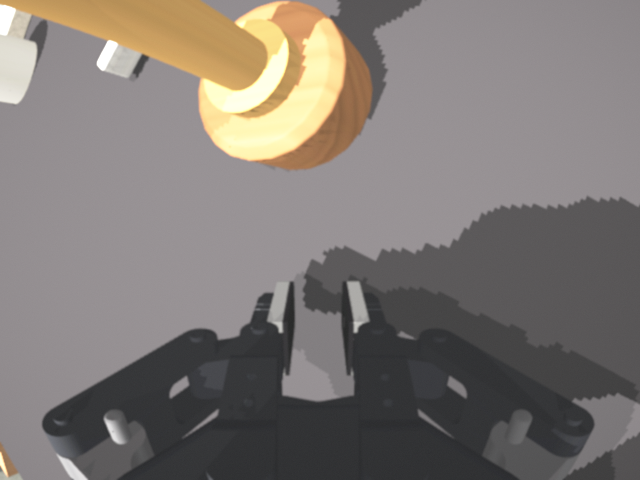

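```bash
cat >> h.py <<'E'
O=ori3(HD,60,28); ZT=Rn.from_euler('xyz',O,degrees=True).as_matrix()[:,2]; K=.037
def tcp(xy,o=None,z=-.0195):
    zt=ZT if o is None else Rn.from_euler('xyz',o,degrees=True).as_matrix()[:,2]
    p=np.r_[np.asarray(xy)+K*zt[:2],z]; return p.tolist()
E
python3 - <<'E'
from loc import *
manip.move_l(tcp(T0-U*.075),v=.06); manip.move_l(tcp(T0-U*.058),v=.05)
s=telemetry.sense();print(s['eef_pos'],s['force'].round(2),s['qpos'].round(1),s['time_s'])
w=grab('wrist','wrist7'); d=grab('side','side7')
a=d['frame'][190:300,340:450]
cv2.imwrite('pics/c7.png',np.hstack([cv2.resize(a,(480,480),interpolation=cv2.INTER_CUBIC),cv2.resize(w['frame'][:360,160:],None,fx=.65,fy=.65) if 0 else np.pad(cv2.resize(w['frame'],(320,240)),((0,240),(0,0),(0,0)))]))
E
```

```text
[ 0.45060111  0.02448287 -0.01950369] [-1.1  1.6  0. ] [ 30.1  47.  -27.5 133.9 -58.2   9.6   0.2] 16.3667
```

View pics/c7.png

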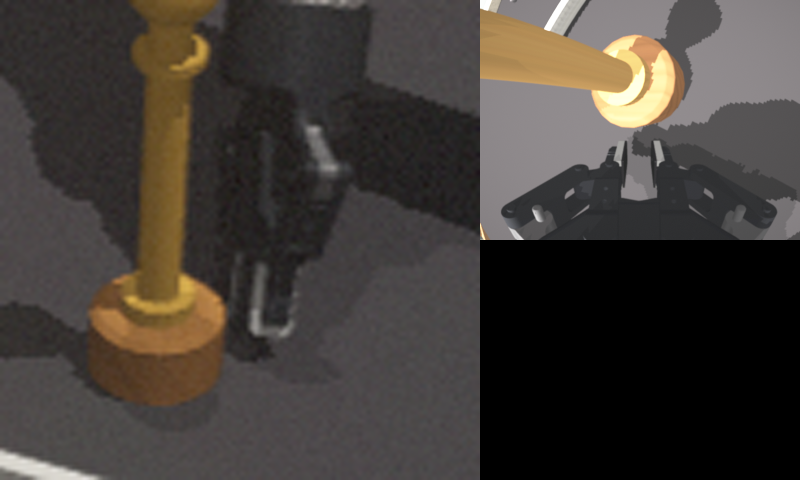

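Run:
```python
from loc import *
s=telemetry.sense(); Rt=Rn.from_euler('xyz',s['tcp_rot'],degrees=True).as_matrix(); tip=s['eef_pos']-K*Rt[:,2]
for n in('side7',):
    d=dict(np.load('pics/%s.npz'%n));P=world(d).reshape(-1,3);sat=cv2.cvtColor(d['frame'],cv2.COLOR_BGR2HSV)[...,1].ravel()
    q=(P-tip)@Rt
    m=(P[:,2]>.02)&(abs(q[:,1])<.08)&(q[:,0]<.08)&(q[:,0]>-.08)&(q[:,2]>-.25)&(sat<90)
    q=q[m]
    for a in range(-240,20,20):
        k=q[(q[:,2]*1000>=a)&(q[:,2]*1000<a+20)]
        if len(k)>3: print(a,len(k),'x',np.percentile(k[:,0],[2,50,98]).round(3),'y',np.percentile(k[:,1],[2,98]).round(3))
```

```text
-240 343 x [-0.027  0.017  0.041] y [-0.041  0.021]
-220 329 x [-0.03   0.015  0.041] y [-0.041  0.003]
-200 247 x [-0.028  0.015  0.042] y [-0.042  0.002]
-180 291 x [-0.026  0.014  0.038] y [-0.04   0.003]
-160 305 x [-0.029  0.015  0.039] y [-0.04   0.003]
-140 259 x [-0.025  0.013  0.038] y [-0.041  0.004]
-120 199 x [-0.007  0.011  0.02 ] y [-0.045  0.031]
-100 268 x [-0.01   0.012  0.021] y [-0.066  0.059]
-80 238 x [-0.01   0.012  0.019] y [-0.06  0.05]
-60 199 x [-0.01   0.01   0.015] y [-0.048  0.043]
-40 125 x [-0.009  0.007  0.014] y [-0.027  0.021]
-20 102 x [-0.01   0.006  0.013] y [-0.027  0.015]
0 4 x [-0.001  0.008  0.011] y [-0.02  -0.015]
```

The gripper's wide body starts only about 130 mm above the tips, so the column has plenty of clearance. The tips are low and centred on the foot, so I start pushing.

Run:
```python
from loc import *
for b in(.045,.035,.015):
    manip.move_l(tcp(T0-U*b),v=.04); s=telemetry.sense(); print(b,s['force'].round(1),s['qpos'].round(1)[5])
d=grab('top','top8'); r=ball(d,T0+U*.025); print(r,[w2s(k[0]) for k in r if k]); 
w=grab('wrist','wrist8'); d=grab('side','side8'); r=ball(d,T0+U*.025); print(r)
print(telemetry.sense()['time_s'])
a=d['frame'][180:300,320:440]
cv2.imwrite('pics/c8.png',np.hstack([cv2.resize(a,(480,480),interpolation=cv2.INTER_CUBIC),np.pad(cv2.resize(w['frame'],(320,240)),((0,240),(0,0),(0,0)))]))
```

```text
0.045 [-0.2 -0.1 -0.1] 10.7
0.035 [-1.3 -0.1  0.3] 11.6
0.015 [-0.3 -0.2 -0.7] 13.4
[([0.5283, 0.0438], 0.024, 500), ([0.5284, 0.0438], 0.0348, 266)] [array([-0.13708869, -0.02803465]), array([-0.13699043, -0.02805322])]
[([0.5291, 0.0483], 0.0245, 480), ([0.5296, 0.0447], 0.0362, 362)]
18.1417
```

View pics/c8.png

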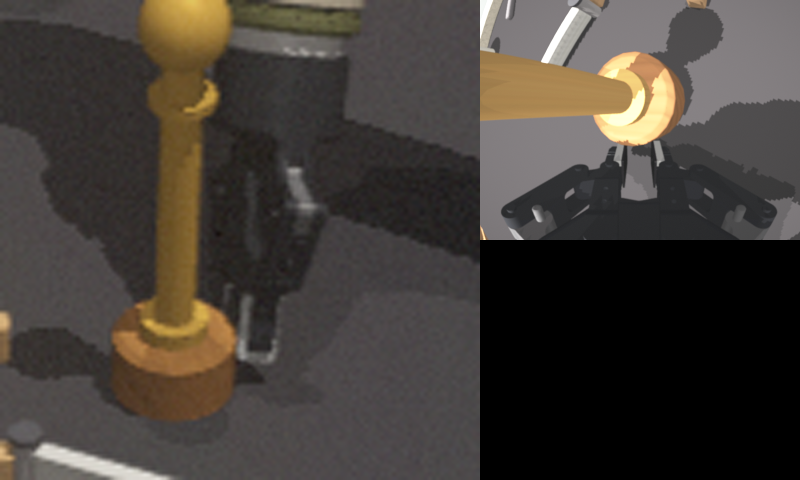

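Run:
```python
from loc import *
manip.move_l(tcp(T0+U*.07),v=.05)
d=grab('top','top9'); r=ball(d,T0+U*.115); print(r,[w2s(k[0]) for k in r if k],telemetry.sense()['force'].round(1),telemetry.sense()['time_s'])
cv2.imwrite('pics/c9.png',cv2.resize(d['frame'][150:310,220:400],None,fx=4,fy=3.7,interpolation=cv2.INTER_CUBIC))
```

```text
[([0.6033, 0.0794], 0.0241, 490), ([0.6209, 0.0827], 0.0568, 350)] [array([-0.056783  , -0.00697863]), array([-0.03887631, -0.00700374])] [-5.3 -2.8  2.9] 20.0417
```

View pics/c9.png

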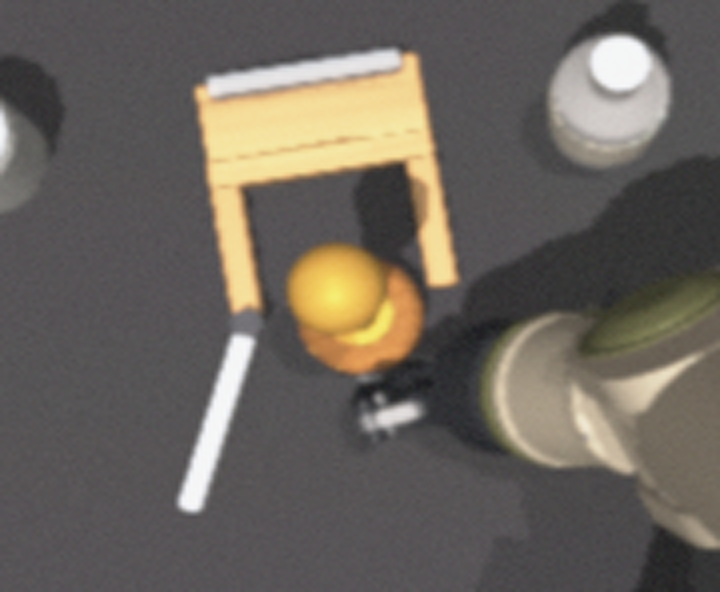

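The apparent ball-to-foot offset matches the parallax of a 230 mm high point, so the trophy is upright. It is at stand (-57, -7) mm, clear of the walls, and I keep pushing.

Run:
```python
from loc import *
for b in(.10,.115,.121,.125,.128,.131):
    manip.move_l(tcp(T0+U*b),v=.05); s=telemetry.sense(); print(b,s['force'].round(1))
    if b>=.12:
        d=grab('top','top10'); r=ball(d,T0+U*(b+.0445)); print('ball',w2s(r[0][0]).round(4),r[0])
    if np.hypot(*s['force'][:2])>12: break
print(telemetry.sense()['time_s'])
w=grab('wrist','wrist10'); e=grab('side','side10'); r=ball(e,T0+U*.17);print(r,[w2s(k[0]) for k in r if k])
cv2.imwrite('pics/c10.png',np.hstack([cv2.resize(d['frame'][150:310,220:380],(480,480),interpolation=cv2.INTER_CUBIC),np.vstack([cv2.resize(w['frame'],(320,240)),cv2.resize(e['frame'][150:330,230:470],(320,240))])]))
```

```text
0.1 [-1.2  0.9 -1. ]
0.115 [ 0.3 -0.7 -0. ]
0.121 [-1.6  0.   0.4]
ball [-0.0059  0.0052] ([0.651, 0.1008], 0.024, 491)
0.125 [-2.3 -0.5  0.8]
ball [-0.0021  0.0063] ([0.6546, 0.1026], 0.0239, 488)
0.128 [-4.8 -1.5  2.1]
ball [-0.0004  0.0068] ([0.6561, 0.1034], 0.0238, 491)
0.131 [-13.6  -7.7   8.5]
ball [0.     0.0067] ([0.6566, 0.1034], 0.0241, 492)
22.4583
[([0.654, 0.1091], 0.0236, 493), ([0.6591, 0.093], 0.0484, 415)] [array([-0.00145023,  0.01279167]), array([ 0.00057186, -0.0039753 ])]
```

View pics/c10.png

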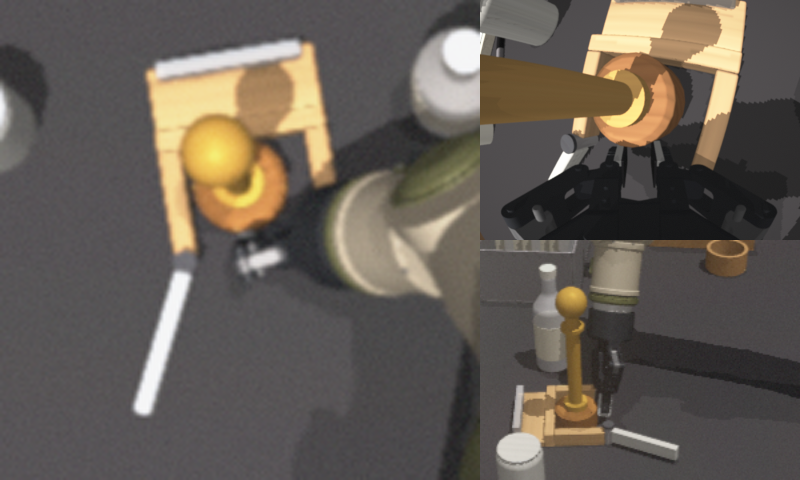

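The trophy is home: ball at stand (0, 7) mm, with a 15 N push stopped by the wall. Next I back out along the push line, lift, shut the fingers and plan the bar sweep.

```bash
cat >> h.py <<'E'
HX=np.array([-.051,.056])
def barpt(th,r,off):
    """stand-frame tip position outside the bar; world xy"""
    p=HX+r*np.array([-np.sin(th),-np.cos(th)])-off*np.array([np.cos(th),-np.sin(th)])
    return s2w(*p)
E
python3 - <<'E'
from loc import *
manip.move_l(tcp(T0+U*.10),v=.05)
manip.move_l(tcp(T0-U*.02),v=.15)
p=tcp(T0-U*.02); manip.move_l([p[0],p[1],.25],v=.3)
claw.set_gripper(0.0)
d=grab('top','top11'); r=ball(d,s2w(0,.007)); print(r,w2s(r[0][0]))
P=world(d);hsv=cv2.cvtColor(d['frame'],cv2.COLOR_BGR2HSV)
k=(P[...,2]>.02)&(P[...,2]<.04)&(hsv[...,1]<60)&(P[...,0]>.46)&(P[...,0]<.63)&(P[...,1]>.11)&(P[...,1]<.2)
p=P[k][:,:2]; rect=cv2.minAreaRect(p.astype(np.float32)); print('bar',rect)
print(telemetry.sense()['qpos'].round(),telemetry.sense()['time_s'])
h=np.degrees(SY)
for t in(0,12):
  for fl in(0,1):
    o=ori3(h,0,t,fl); L=[]
    for th,off,z in((2.04,.055,.25),(2.04,.055,-.024),(1.5,.02,-.024),(.8,.02,-.024),(0,.017,-.024),(0,.06,.25)):
        q=kinematics.inverse_kinematics(tcp(barpt(th,.1,off),o,z),o); L.append(None if q is None else np.round(q).astype(int).tolist())
    print(t,fl,L)
E
```

```text
[([0.656, 0.1033], 0.0238, 492), ([0.6573, 0.1043], 0.0591, 434)] [-0.00056187  0.00672118]
bar ((0.5446205735206604, 0.15730500221252441), (0.017575901001691818, 0.12619231641292572), 73.97648620605469)
[ 12.  17.  -5. 121. -36.  49. -34.] 25.7083
0 0 [[-31, 20, 3, 110, -1, 50, -107], [-40, 44, 16, 122, -37, 19, -72], [-29, 42, 11, 128, -35, 13, -66], [-21, 42, 11, 126, -31, 14, -63], [-18, 44, 13, 117, -26, 21, -64], [-15, 19, 7, 111, -3, 50, -85]]
0 1 [[-3, 23, -37, 108, 17, 54, 54], [-20, 43, -13, 121, 28, 19, 44], [-15, 41, -10, 127, 30, 14, 49], [-5, 42, -12, 125, 32, 16, 55], [3, 45, -18, 116, 32, 25, 61], [16, 23, -35, 109, 16, 53, 74]]
12 0 [[-37, 15, 6, 118, 4, 35, -113], [-24, 42, -10, 130, 101, 11, 149], [-16, 41, -11, 136, 132, 13, 126], [-7, 41, -11, 134, 132, 10, 134], None, [-16, 15, 8, 119, -5, 34, -83]]
12 1 [[-6, 18, -33, 116, 24, 40, 47], [3, 52, -53, 128, 91, 43, -17], [17, 57, -63, 134, 96, 51, -15], [25, 57, -63, 132, 95, 50, -4], [-2, 43, -11, 125, 82, 7, 11], [17, 18, -33, 117, 17, 37, 74]]
```

Run:
```python
from loc import *
h=np.degrees(SY); o=ori3(h,0,0,1)
st=barpt(2.04,.1,.055)
manip.move_pose(tcp(st,o,.28),o.tolist()); s=telemetry.sense(); print(s['qpos'].round(),s['eef_pos'],s['time_s'])
manip.move_l(tcp(st,o,.0),v=.25); manip.move_l(tcp(st,o,-.022),v=.06)
s=telemetry.sense(); print(s['qpos'].round(),s['force'].round(1),s['time_s'])
d=grab('side','side12'); e=grab('top','top12')
cv2.imwrite('pics/c12.png',np.hstack([cv2.resize(d['frame'][150:360,240:450],(480,480)),cv2.resize(e['frame'][150:310,200:300],(300,480))]))
```

```text
[ -2.  22. -37. 106.  15.  58.  55.] [0.5165282  0.22195511 0.27960231] 27.1
[-16.  43. -20. 120.  37.  22.  35.] [-0.5  0.6  0.1] 28.8833
```

View pics/c12.png

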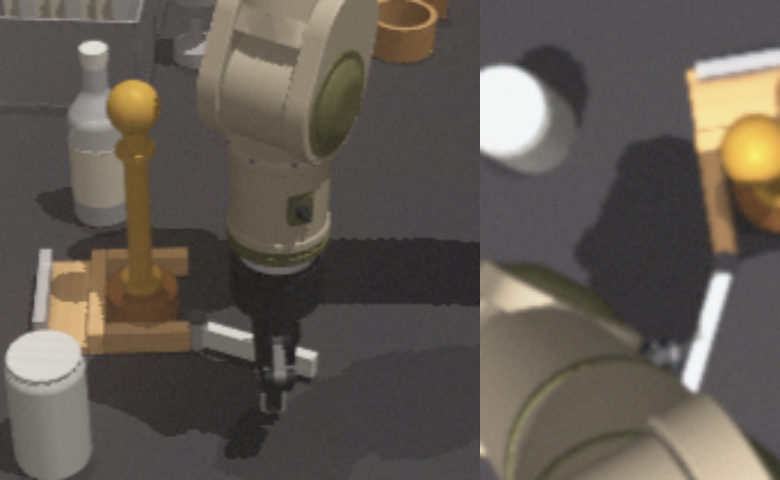

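The fingers are down beside the bar on its outer side, away from the trophy. I sweep the first half.

Run:
```python
from loc import *
h=np.degrees(SY); o=ori3(h,0,0,1)
manip.move_l(tcp(barpt(2.04,.1,.022),o,-.022),v=.08)
for th in np.arange(1.9,.75,-.15):
    manip.move_l(tcp(barpt(th,.103,.02),o,-.022),v=.12); s=telemetry.sense(); print(th.round(2),s['force'].round(1),s['qpos'].round()[[0,2,5]])
print(s['time_s'])
d=grab('side','side13'); e=grab('top','top13'); print(w2s(ball(e,s2w(0,.007))[0][0]))
cv2.imwrite('pics/c13.png',np.hstack([cv2.resize(d['frame'][150:360,240:450],(480,480)),cv2.resize(e['frame'][150:310,220:320],(300,480))]))
```

```text
1.9 [0.6 1.  0.9] [-14. -18.  18.]
1.75 [ 0.2  0.1 -0.6] [-13. -17.  17.]
1.6 [ 0.   0.6 -0.3] [-11. -17.  17.]
1.45 [1.  0.9 0.6] [-10. -16.  16.]
1.3 [ 0.4 -0.6  0.5] [ -8. -17.  16.]
1.15 [-0.1  0.4  0.1] [ -6. -17.  17.]
1.0 [ 0.  -0.2 -0.1] [ -4. -18.  17.]
0.85 [ 0.  -0.2  0.1] [ -2. -19.  18.]
31.8167
[-0.00013169  0.00684344]
```

View pics/c13.png

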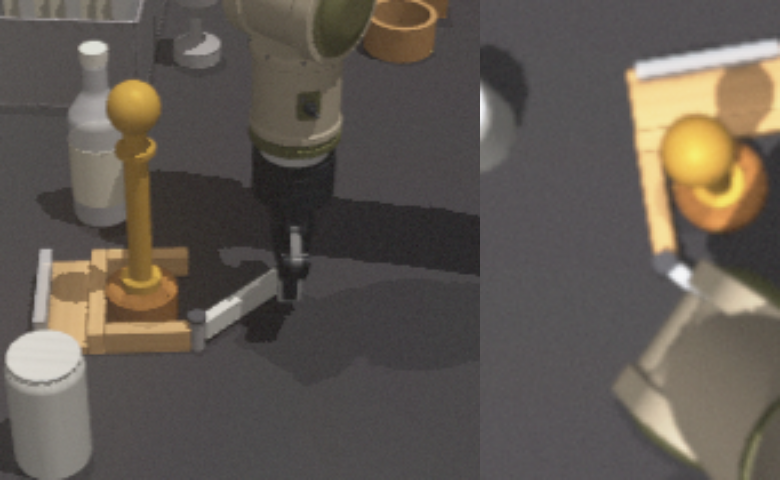

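The bar is following the fingers and is now about half shut, with the trophy unmoved. I finish the sweep.

Run:
```python
from loc import *
h=np.degrees(SY); o=ori3(h,0,0,1)
for th in(.7,.55,.4,.25,.1,0):
    manip.move_l(tcp(barpt(th,.105,.02),o,-.022),v=.1); s=telemetry.sense(); print(th,s['force'].round(1))
off=.02
while off>.004:
    off-=.0015
    manip.move_l(tcp(barpt(0,.105,off),o,-.022),v=.03); s=telemetry.sense(); f=s['force'][:2]@SR[:,0]; print(round(off,4),s['force'].round(1),f.round(1))
    if f<-9: break
manip.wait(.3)
print(telemetry.sense()['time_s'],telemetry.sense()['force'])
d=grab('side','side14'); e=grab('top','top14'); print(w2s(ball(e,s2w(0,.007))[0][0]))
cv2.imwrite('pics/c14.png',np.hstack([cv2.resize(d['frame'][150:360,240:450],(480,480)),cv2.resize(e['frame'][150:310,220:320],(300,480))]))
```

```text
0.7 [0.2 0.7 0.7]
0.55 [ 0.7  0.4 -0.4]
0.4 [-0.1 -0.4 -0.1]
0.25 [-0.6  0.4 -0.5]
0.1 [-0.6  0.1  0.2]
0 [ 0.4 -1.   0.1]
0.0185 [-0.1  0.2 -0.1] -0.0
0.017 [0.1 0.8 0.5] 0.3
0.0155 [-6.2 -0.6  4. ] -6.2
0.014 [-10.    0.3   6.3] -9.8
35.025 [-10.17637277  -1.62381064   5.11405394]
[-0.00036535  0.00668405]
```

View pics/c14.png

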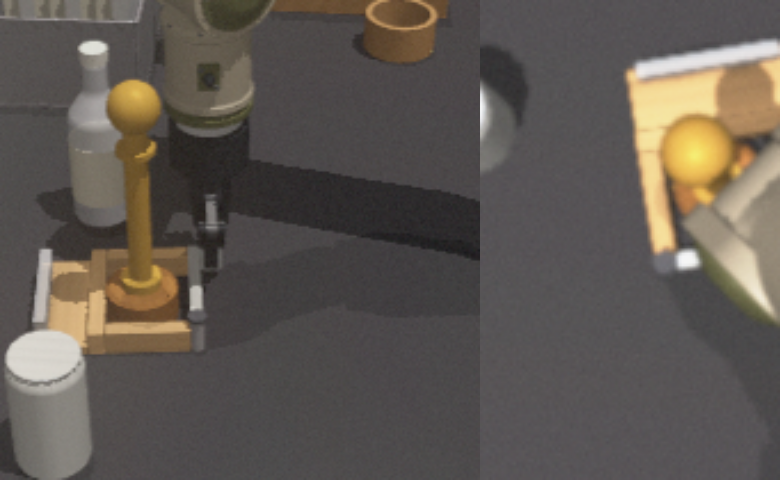

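The bar hit its stop: force rose to 10 N within 2 mm. I retreat and verify.

Run:
```python
from loc import *
h=np.degrees(SY); o=ori3(h,0,0,1)
manip.move_l(tcp(barpt(0,.105,.09),o,-.022),v=.08)
p=tcp(barpt(0,.105,.09),o,.3)
try:
    manip.move_l(p,v=.3); q=telemetry.sense()['qpos'].copy(); q[0]+=40; manip.set_joints(q.tolist())
except manip.Unreachable as x: print(x)
s=telemetry.sense(); print(s['eef_pos'],s['force'],s['time_s'])
d=grab('side','side15'); e=grab('top','top15'); r=ball(e,s2w(0,.007)); print(r,w2s(r[0][0]))
P=world(e);hsv=cv2.cvtColor(e['frame'],cv2.COLOR_BGR2HSV)
Q=(P[...,:2]-SP)@SR
k=(P[...,2]>.015)&(P[...,2]<.045)&(hsv[...,1]<60)&(abs(Q[...,0]+.051)<.03)&(abs(Q[...,1])<.08)
uq=Q[k]; print(len(uq)); c=np.polyfit(uq[:,1],uq[:,0],1); print('bar line slope (rad)',c, uq.min(0),uq.max(0))
cv2.imwrite('pics/c15.png',np.hstack([cv2.resize(d['frame'][150:360,240:450],(380,380)),cv2.resize(e['frame'][150:310,220:380],(380,380))]))
```

```text
[ 0.41932859 -0.32086527  0.29873739] [-0.21853525  0.07648018  0.13589   ] 38.8083
[([0.6561, 0.1031], 0.0239, 492), ([0.6568, 0.104], 0.06, 421)] [-0.00050074  0.00650609]
332
bar line slope (rad) [-0.00377851 -0.05191119] [-0.06065854 -0.0608094 ] [-0.04423267  0.06501805]
```

View pics/c15.png

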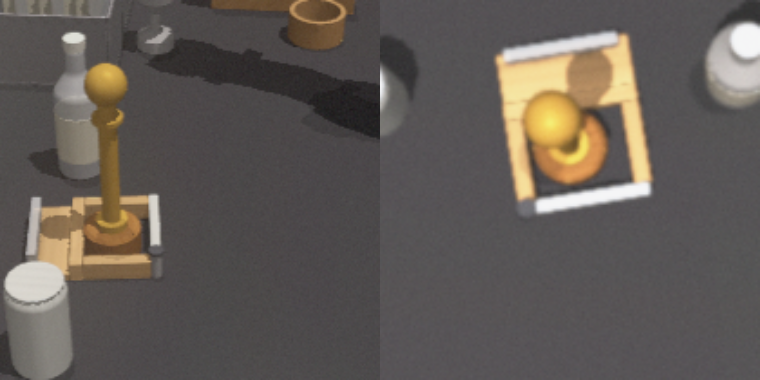

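View pics/top15.png

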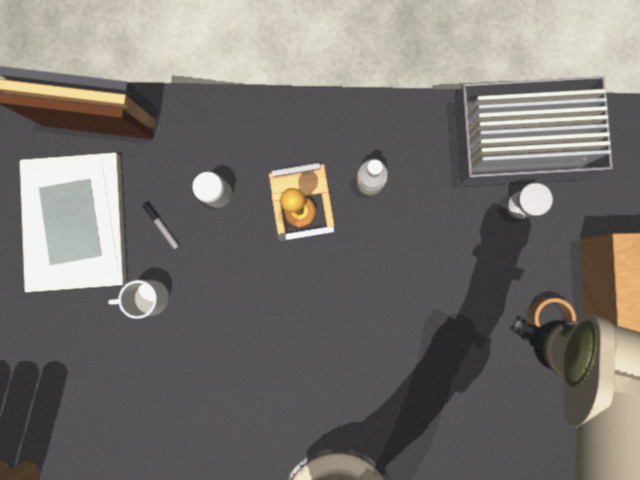

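Run:
```python
from h import *
manip.finish_job()
```

```text
the job is handed in; nothing more can be done
```

The trophy is in the stand against the back wall, and the bar is shut across the front behind it. I handed the job in; `finish_job()` gives no verdict. The clock read 38.8 s at the last check, against the 64 s limit.

**What I did:** I pushed the trophy home in one straight line, with two fingertips low on its foot and the gripper leaning back and to the side to clear the column. I pushed until the back wall stopped it, at about 15 N. After backing straight out, I swept the bar round from about 2.04 rad to its stop, at about 10 N.

**Last checks:**
- **Trophy:** it stands at about x = -0.5 mm, y = +6.5 mm in the stand's frame, measured at the ball. It did not shift while the bar closed. I judged it upright because the ball stayed over the foot once parallax was allowed for.
- **Bar:** it lies within about 0.004 rad of straight across the front.
- **Robot:** it stands clear of everything, with the tool force near zero.
- **Other things:** by eye, the bottle, can, mug, cup and marker are at the same places in the top view as at the start. The tape roll was partly hidden by the arm, which had swung over it about 0.3 m up.

**What disagreed:**
- **Fingertip position:** the real fingertips end about 37 mm short of the reported TCP. My first approach therefore hovered over the foot without touching or moving it. I measured the offset with the cameras and by touching the table (about 10 N), then corrected for it.
- **Foot position once in the stand:** the depth fit of the foot picks up the stand's walls there, so I relied on the ball instead.
- **Side camera:** it put the ball about 6 mm further left than the top camera, which would be y of about +13 mm and still within the 16 mm limit. It sees only one side of the ball, so I trusted the top view.

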